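Load the round glass blank and hold the mould carrier up for the kiln

ROBOT

A 6-joint arm with a two-finger parallel gripper is mounted at the origin on the work surface. World frame = base frame: x ahead of the robot, y to its left, z up, the work surface at z = 0. Lengths are in m, angles in rad, forces in N, time in s.
With the tool pointing down it reaches from about 0.325 to 0.925 m from the base axis. Payload 3.1 kg.
Tool frame: the origin (TCP) lies midway between the tips of the shut fingers; the grasp point (between the pads) lies arm.grip_point_offset behind it (arm.grip_point_offset is the distance from the TCP to the grasp point, in m); z points along the fingers, y is the line along which they close (so a half turn about z gives the same grasp; the last joint's range is limited). The gripper opens to 85 mm and grips with 20 to 120 N. Pads are 22 mm wide; open, the fingers measure 114 mm over their backs; the gripper's body (76 mm by 85 mm) begins 54 mm behind the grasp point. The pads swing forward as they close: fully open they stand 13 mm farther back than shut.
Start: joints at [-1.354, 0.217, 1.613, -0, 1.311, -0.112], TCP at [0.202, -0.592, 0.208] pointing down, gripper open.
Joint ranges: [-2.75, 2.75], [-0.78, 2.1], [0.31, 2.55], [-1.13, 4.27], [0.13, 2.63], [-2.58, 2.58]. Speed limits (rad/s): [2.79, 2.79, 3.14, 3.14, 3.14, 3.14].

INTERFACE

Orientations are given as [roll, pitch, yaw] about the fixed x, y, z axes, in that order (R = Rz(yaw) Ry(pitch) Rx(roll)).
In Python, from workcell import arm gives the robot as it stands. Calls block until the motion is done:
- arm.reach(position, orientation): joint-space move of the TCP to a pose.
- arm.move_straight(position, feed=0.15, rotation=None): straight line of the TCP; rotation=None keeps the orientation; feed is the mean speed in m/s.
- arm.set_joints(angles): joint-space move.
- arm.grip(opening, f_grip=None): finger opening in m; f_grip is the grip in N (None keeps the last); returns when the fingers have stopped.
- arm.hold(seconds).
- arm.ik(position, orientation): joint angles nearest the present ones, or None.
- arm.get_obs(): the state.
- arm.get_image(name): name is "scene" or "side" or "wrist"; returns the picture (480x640x3 uint8, red, green, blue); there is no depth.
- arm.calibration(name): a dict with "intrinsics" (3x3 intrinsics, pixels), "dist_coeffs" ([k1, k2, p1, p2, k3] as OpenCV has them; the pictures are not rectified), "R" (3x3) and "t" (3): a world point X has camera coordinates R X + t. Camera axes: x right, y down, z forward; pixel columns grow to the right and rows downward; lengths in m; the calibration is good to about 2 mm. A picture is of the moment at which its call begins: read the wrist's pose just before it. calibration takes no time and is no camera call; for the wrist camera it gives the pose at the moment of the call.
A pose or a line that the arm cannot do raises arm.MotionError and nothing moves.
- arm.job_done(): hands the job in; it is judged then, once.
The state is a dict: "clock": time; "joint_positions": joint angles; "joint_velocities": joint speeds; "effort": joint torques, N m; "tcp_pos": TCP position; "orientation": TCP orientation; "ft_force": force on the tool from outside, world axes, zero at the start; "torque": the same for the moment, N m; "opening": finger opening in m; "grasp_force": force on a finger pad.
Only numpy, scipy, OpenCV 4.12 (cv2) and the standard library are available. Lean on these libraries where they do the work, as an engineer would, in place of code of your own. Each camera call takes 0.05 s, during which the arm holds its last target. There are 200 camera calls.

TASK

Set the large round glass blank into the empty round pocket of the dark mould carrier while the carrier stands on its steel cradle, without dropping the glass, and let go of it. Then take the carrier by its wooden handle, lift it straight up until its underside is a good 10 cm clear of the cradle, and finish while still holding it there, level and steady, with both glass blanks lying flat in their pockets. Leave the other glass and the tools on the bench where they are, and never let the carrier tip.

Things in the scene. Friction and masses are not known exactly. Their poses are not given: they have to be found in the camera images.
- disc: The large round glass blank, the only one to be placed: a flat disc 52 mm in diameter and 22 mm thick, green glass, like all the blanks, about 0.12 kg; starts lying flat on the bench. Origin at the centre of its underside, z up through the disc.
- carrier: The mould carrier, loose: a dark graphite plate 90 mm (its x) by 250 mm (its y) by 14 mm thick with a wooden bar handle over its middle and two 7 mm deep pockets, round at +y and square at -y. Balanced about the handle once both pockets are filled; about 0.5 kg empty, 0.75 kg loaded. It starts lying on the cradle with its underside 40 mm above the bench, at any yaw. Origin at the centre of the plate's underside, z up.
- round_pocket (a point): Centre of the floor of the carrier's round pocket: a blind hole 56 mm in diameter (2 mm of play all round the disc) and 7 mm deep with a 2 mm chamfer, 85 mm from the handle along the carrier's +y. A seated disc has its underside at this point and stands 15 mm above the plate. Axes as the carrier's.
- square_pocket (a point): Centre of the floor of the square pocket, 50 by 50 mm and 7 mm deep, 85 mm from the handle along the carrier's -y; it is already filled. Axes as the carrier's.
- handle (a point): Centre of the wooden handle bar: 86 mm long (carrier's x), 16 mm wide (carrier's y) and 22 mm high, flat-sided, level. This point is 69 mm above the plate's underside and 55 mm above its top face. The bar is carried by two 10 mm round steel posts 33 mm either side of the centre along its length; below the bar between the posts there are 44 mm of free space. Axes as the carrier's.
- stand: The cradle under the carrier, fixed: two upright dark steel rails 200 mm long and 40 mm high, 60 mm apart, on a foot plate. Origin on the bench at the centre of its underside; same yaw as the carrier at the start.
- square_loaded: The square glass blank already lying in the carrier's square pocket: 46 by 46 mm and 22 mm thick, green glass, like all the blanks, about 0.12 kg; stands 15 mm above the plate; must stay in its pocket. Origin at the centre of its underside.
- small_disc: A small round glass blank on the bench, too small for the pocket: 36 mm in diameter and 22 mm thick, green glass, like all the blanks. Leave alone. Origin at the centre of its underside.
- square_spare: A spare square glass blank on the bench, 46 by 46 mm and 22 mm thick, green glass, like all the blanks. Leave alone. Origin at the centre of its underside.
- brush: A brush 180 mm long lying on the bench at the far right. Leave alone. Origin at its middle, underside; x along it.
- jar: A closed whitish jar, 66 mm in diameter and 90 mm high, towards the back of the bench. Leave alone. Origin at the centre of its underside.
- cup: An open metal cup, 72 mm in diameter and 80 mm high, on the right of the bench. Leave alone. Origin at the centre of its underside.
- wood_form: A dark turned wooden form, 60 mm in diameter and 50 mm high, at the near right. Leave alone. Origin at the centre of its underside.
- jacks: Steel glass-working jacks (large tongs) lying flat on the bench at the left, 240 mm long, 60 mm wide, 10 mm high. Leave alone. Origin near the middle, on the bench; x along them.
Mind the look-alikes: they are no part of the job. Leave any orange, purple or yellow look-alike of the disc alone.

How it is judged:
On the way, in this order (a step that is already met when the one before it is completed fails the run):
1. the large disc lies flat in the round pocket, let go, with the carrier on its cradle (distance between disc and round_pocket below 0.005 m and angle between disc's own z axis and vertical below 0.08 rad and contact force between the fingers and disc below 0.2 N and contact force between carrier and stand above 1 N), for 0.3 s.
2. the carrier, with both blanks in their pockets, is held by its handle clear of the cradle, level and steady (z of carrier in the frame of stand above 0.12 m and angle between carrier's own z axis and vertical below 0.1 rad and linear speed of carrier below 0.03 m/s and angular speed of carrier below 0.2 rad/s and contact force between the fingers and carrier above 2 N and contact force between carrier and stand below 0.1 N and distance between disc and round_pocket below 0.005 m and distance between square_loaded and square_pocket below 0.005 m and contact force between the fingers and disc below 0.2 N and contact force between the fingers and square_loaded below 0.2 N), for 0.5 s.
At the end, for the whole second after the job is handed in: The fingers hold the carrier with its underside at least 80 mm above the cradle rails, level within 0.10 rad, nearly still (30 mm/s, 0.2 rad/s), off the cradle; both blanks, untouched by the fingers, lie within 5 mm of their pocket floor centres (all of step 2); the arm keeps its last pose, push and grip.
It fails at once if the carrier is tipped by more than 0.35 rad (angle between carrier's own z axis and vertical above 0.35 rad).
It fails at once if the glass disc is dropped (it falls free faster than 0.6 m/s, about 18 mm) (linear speed of disc above 0.6 m/s and contact force between the fingers and disc below 0.05 N and contact force between disc and carrier below 0.05 N).
It fails at once if another piece on the bench is moved by more than 30 mm (distance of any of small_disc, square_spare, brush, jar, cup, wood_form, jacks from where it was at the start of the episode above 0.03 m).
It also fails if it takes over 51 s, if anything falls off the work surface, if the arm or the gripper's body presses on something with over 40 N, if the wrist force passes 120 N, or if a joint passes its speed limit or range.

## Working session

There is one attempt and no reset: what is moved stays moved. The work goes in short steps, each a Python script; the robot and the scene stay as the last script left them, time stands still between calls to the robot, and variables do not carry over. Pictures are saved under pics/ and viewed, at most 14 in all, crops included, and the job is handed in when it is done.

```bash
mkdir -p pics; ls; python3 - <<'E'
from workcell import arm
import cv2
for n in("scene","side"):
    cv2.imwrite(f"pics/{n}0.png",arm.get_image(n)[:,:,::-1])
    c=arm.calibration(n);print(n,c)
print(arm.grip_point_offset,arm.get_obs())
E
```

```text
pics
scene {'intrinsics': array([[441.89797535,   0.        , 317.82994829],
       [  0.        , 441.89797535, 246.48379729],
       [  0.        ,   0.        ,   1.        ]]), 'dist_coeffs': array([-0.07038207,  0.        ,  0.        ,  0.        ,  0.        ]), 'R': array([[ 0.05054787,  0.99871541, -0.00352644],
       [ 0.82643131, -0.04381012, -0.56133053],
       [-0.56076394,  0.0254597 , -0.8275842 ]]), 't': array([-0.07312021, -0.41491854,  1.40099347])}
side {'intrinsics': array([[536.93607769,   0.        , 316.4387397 ],
       [  0.        , 536.93607769, 243.90153034],
       [  0.        ,   0.        ,   1.        ]]), 'dist_coeffs': array([-0.08125114,  0.        ,  0.        ,  0.        ,  0.        ]), 'R': array([[ 0.93876102, -0.34411891, -0.01760493],
       [-0.22197746, -0.56489894, -0.79474222],
       [ 0.26354082,  0.74998091, -0.60669174]]), 't': array([-0.48838924,  0.23102988,  1.18680845])}
0.0187 {'clock': 0.1, 'joint_positions': array([-1.35420453e+00,  2.17690702e-01,  1.61478857e+00, -1.65753598e-05,
        1.31129106e+00, -1.12195944e-01]), 'joint_velocities': array([-0.00151342, -0.00117161, -0.00366631,  0.00030444,  0.00072989,
        0.00109717]), 'effort': array([-9.11084908e-05, -3.98074973e+01, -3.04969168e+01, -1.07770668e-04,
        4.23833073e-03,  7.74520032e-06]), 'tcp_pos': array([ 0.20165791, -0.59074074,  0.20638368]), 'orientation': array([-3.13942688e+00, -2.27903705e-04,  3.28791762e-01]), 'ft_force': array([-0.45944274, -0.80918893, -0.06158975]), 'torque': array([-0.00174071,  0.03986748,  0.06585024]), 'grasp_force': 0.0, 'opening': 0.08530328515872632}
```

View pics/scene0.png

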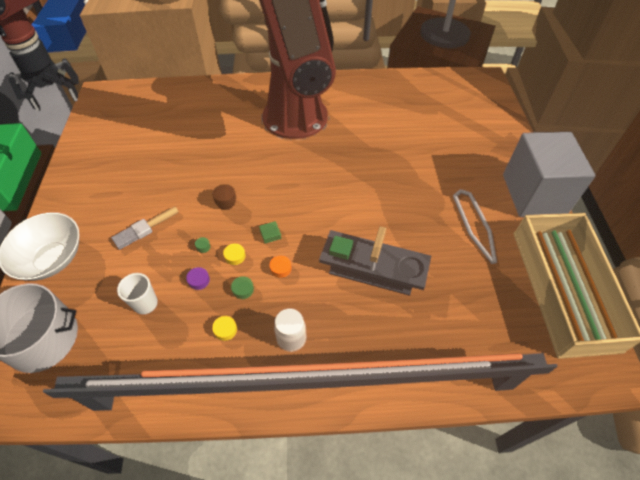

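View pics/side0.png

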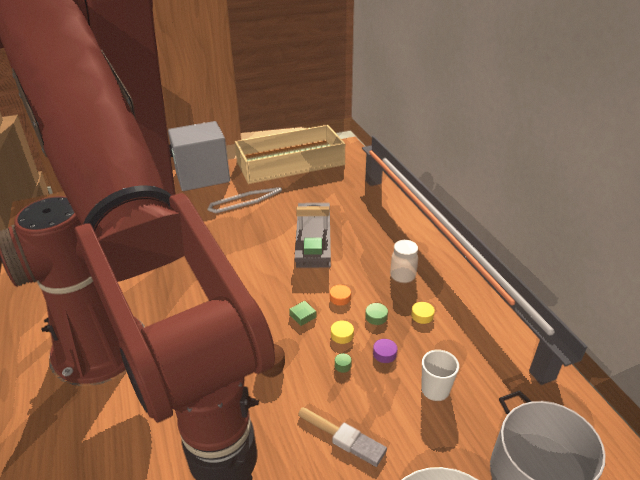

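The scene view shows the large green disc at (242,288) and the small one at (202,244). In the carrier, the round pocket is at (411,267), the square glass at (343,245) and the handle near (379,245). The side view agrees. Next I localise these roughly, then look closer with the wrist camera.

```bash
cat > h.py <<'E'
from workcell import arm
import cv2, numpy as np
def p2w(c,uv,z):
    n=cv2.undistortPoints(np.array([[uv]],float),c["intrinsics"],c["dist_coeffs"])[0,0]
    d=c["R"].T@np.array([n[0],n[1],1]); o=-c["R"].T@c["t"]
    return o+d*(z-o[2])/d[2]
def w2p(c,X):
    return cv2.projectPoints(np.array([X],float),cv2.Rodrigues(c["R"])[0],c["t"],c["intrinsics"],c["dist_coeffs"])[0][0,0]
def snap(name,fn):
    c=arm.calibration(name); im=arm.get_image(name)[:,:,::-1]
    cv2.imwrite(fn,im); np.savez(fn[:-4],**c); return c,im
E
python3 - <<'E'
from h import *
c=arm.calibration("scene")
for n,uv,z in [("disc",(242,287),.018),("pocket",(411,267),.052),("sq",(343,241),.069),("handle",(379,240),.12),("orange",(281,266),.02),("sqspare",(270,231),.02),("jar",(290,325),.05),("yel",(225,328),.02),("purple",(198,279),.02),("yel2",(234,253),.02)]:
    print(n,p2w(c,uv,z).round(3))
w=arm.calibration("wrist");o=arm.get_obs()
from scipy.spatial.transform import Rotation as Ro
T=Ro.from_euler("xyz",o["orientation"]).as_matrix()
cw=-w["R"].T@w["t"]
print(w["intrinsics"],"cam in tool",T.T@(cw-o["tcp_pos"]),"axes",(T.T@w["R"].T).round(2))
E
```

```text
disc [ 0.622 -0.136  0.018]
pocket [0.609 0.259 0.052]
sq [0.539 0.106 0.069]
handle [0.576 0.181 0.12 ]
orange [ 0.57  -0.044  0.02 ]
sqspare [ 0.464 -0.072  0.02 ]
jar [ 0.738 -0.024  0.05 ]
yel [ 0.725 -0.169  0.02 ]
purple [ 0.596 -0.242  0.02 ]
yel2 [ 0.527 -0.16   0.02 ]
[[411.83642126   0.         316.13859984]
 [  0.         411.83642126 237.14665256]
 [  0.           0.           1.        ]] cam in tool [ 8.12476821e-02  8.64354335e-05 -1.66538857e-01] axes [[-0.   -0.95 -0.31]
 [ 1.   -0.    0.  ]
 [-0.   -0.31  0.95]]
```

```bash
python3 - <<'E'
from h import *
O=[np.pi,0,-.43]
arm.reach([.595,.205,.25],O); arm.hold(.3)
c,a=snap("wrist","pics/w_car.png")
arm.reach([.622,-.136,.13],O); arm.hold(.3)
c2,b=snap("wrist","pics/w_disc.png")
cv2.imwrite("pics/both.png",cv2.resize(np.vstack([a,b]),(450,600)) )
print(arm.get_obs()["clock"],arm.get_obs()["tcp_pos"])
E
```

```text
5.275 [ 0.62229842 -0.13528906  0.13031848]
```

View pics/w_car.png

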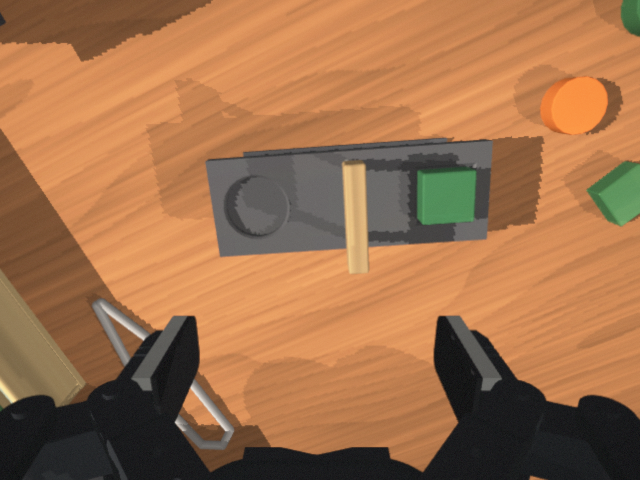

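View pics/w_disc.png

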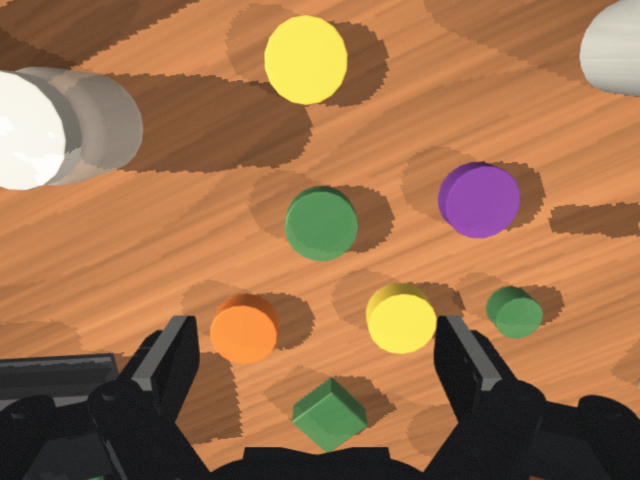

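The carrier view gives plate corners near (208,160), (492,141), (488,239) and (220,256), with the pocket rim centred near (257,206). The large green disc is at (322,222). I'll refine these with a silhouette match for the disc and enlarged crops for the plate.

```bash
python3 - <<'E'
from h import *
from scipy.optimize import least_squares
im=cv2.imread("pics/w_disc.png"); c=dict(np.load("pics/w_disc.npz"))
b,g,r=[im[:,:,i].astype(int) for i in range(3)]
m=((g>1.25*r)&(g>1.2*b)).astype(np.uint8)
n,l,s,ce=cv2.connectedComponentsWithStats(m); k=l[222,322]; print(s[k],ce[k])
t=np.linspace(0,6.283,60)[:-1]
def hull(x,y):
    P=[w2p(c,[x+.026*np.cos(a),y+.026*np.sin(a),z]) for a in t for z in(0,.022)]
    return cv2.convexHull(np.array(P,np.float32))
def res(p):
    h=hull(*p);M=cv2.moments(h); return [M["m10"]/M["m00"]-ce[k][0],M["m01"]/M["m00"]-ce[k][1]]
q=least_squares(res,[.62,-.136],diff_step=1e-3); print("disc",q.x,"areas",cv2.contourArea(hull(*q.x)),s[k][4],"bb",cv2.boundingRect(hull(*q.x)))
im=cv2.imread("pics/w_car.png")
cr=cv2.resize(im[130:290,195:325],None,fx=3.7,fy=3.7,interpolation=cv2.INTER_CUBIC)
cr=np.clip(cr*1.6,0,255).astype(np.uint8)
cr2=cv2.resize(im[130:290,330:505],None,fx=3.7,fy=3.7,interpolation=cv2.INTER_CUBIC)
cv2.imwrite("pics/cr1.png",cr)
cv2.imwrite("pics/cr2.png",np.clip(cr2*1.6,0,255).astype(np.uint8));print(cr.shape,cr2.shape)
E
```

```text
[ 285  187   73   73 4157] [320.78854943 223.43805629]
disc [ 0.61889919 -0.13702462] areas 4541.980741359759 4157 bb (283, 184, 76, 78)
(592, 481, 3) (592, 648, 3)
```

View pics/cr1.png

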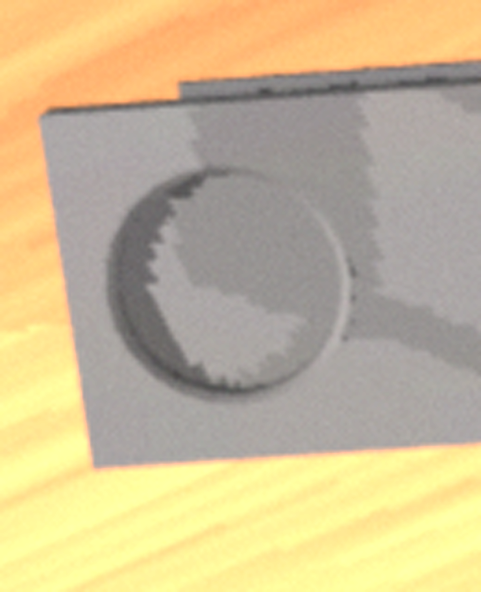

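View pics/cr2.png

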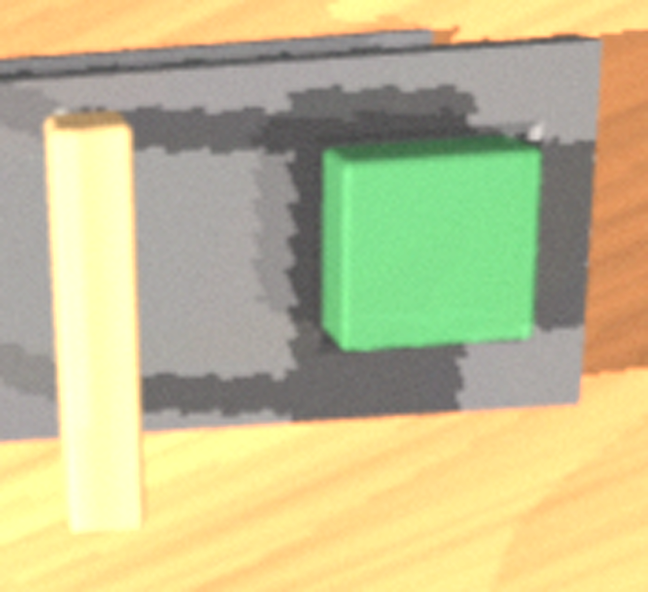

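```bash
python3 - <<'E'
from h import *
from scipy.optimize import least_squares
c=dict(np.load("pics/w_car.npz"))
f=lambda x,y,o:((np.array([x,y])+.5)/3.7-.5+np.array([o,130]))
obs=[([-0,0,0],None)]
L=[("tl",(.045,.125,.014),f(48,119,195)),("bl",(-.045,.125,.014),f(93,467,195)),("tr",(.045,-.125,.014),f(598,47,330)),("br",(-.045,-.125,.014),f(580,402,330)),
("rim",(0,.085,.014),f(230,284,195)),("h1",(.043,.008,.08),f(46,126,330)),("h2",(.043,-.008,.08),f(132,126,330)),("h3",(-.043,.008,.08),f(69,531,330)),("h4",(-.043,-.008,.08),f(142,529,330))]
def proj(p):
    C,S=np.cos(p[2]),np.sin(p[2])
    return [w2p(c,[p[0]+C*q[0]-S*q[1],p[1]+S*q[0]+C*q[1],.04+q[2]])for _,q,_ in L]
r=lambda p:(np.array(proj(p))-[u for *_,u in L]).ravel()
q=least_squares(r,[.575,.18,-.43]);print(q.x)
for (n,_,u),e in zip(L,q.fun.reshape(-1,2)):print(n,u.round(1),e.round(1))
x,y,w=q.x
print("pocket",x-.085*np.sin(w),y+.085*np.cos(w),"from rim",p2w(c,L[4][2],.054), "yaw",w)
np.save("car",q.x)
E
```

```text
[ 0.57847109  0.1789885  -0.36351511]
tl [207.6 161.8] [-2.9 -1.6]
bl [219.8 255.9] [-0.5  0.4]
tr [491.3 142.3] [ 1.1 -1.8]
br [486.4 238.3] [-0.4  0.9]
rim [256.8 206.4] [-0.8  0.7]
h1 [342.1 163.7] [1.3 0.7]
h2 [365.3 163.7] [ 0.4 -0.8]
h3 [348.3 273.1] [0.3 1.5]
h4 [368.  272.6] [1.  0.7]
pocket 0.6086938493650016 0.25843398684087593 from rim [0.60901023 0.25747978 0.054     ] yaw -0.3635151084037323
```

```bash
python3 - <<'E'
from h import *
O=[np.pi,0,-.3635]
arm.grip(.085,40)
arm.reach([.619,-.137,.06],O)
arm.move_straight([.619,-.137,.006],feed=.06)
arm.grip(.045,40)
o=arm.get_obs();print(o["opening"],o["grasp_force"],o["tcp_pos"],o["ft_force"])
arm.move_straight([.619,-.137,.15],feed=.12)
arm.reach([.6088,.258,.15],O)
arm.hold(.3)
o=arm.get_obs();print(o["clock"],o["opening"],o["grasp_force"],o["tcp_pos"])
c,im=snap("wrist","pics/held.png")
snap("side","pics/held_side.png")
E
```

```text
0.044839798679033725 0.0 [ 0.61904779 -0.13700322  0.00610423] [-0.33681494 -0.17627475 -0.1525504 ]
10.5167 0.0448742415901313 0.0 [0.60917492 0.25710548 0.15004536]
```

View pics/held.png

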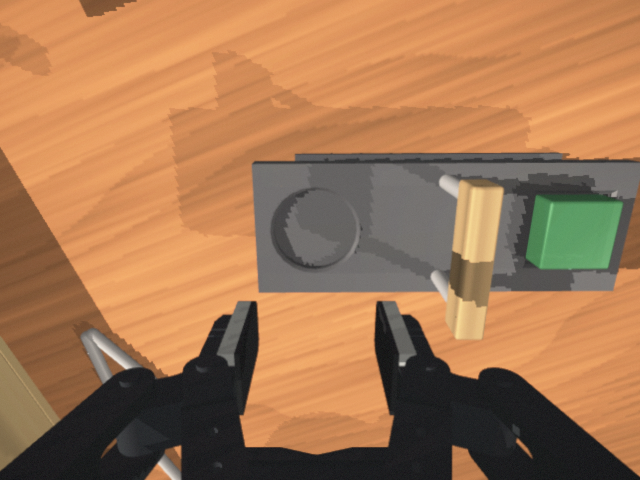

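The fingers came up empty and the disc isn't in view. I'll go back above it and look.

```bash
python3 - <<'E'
from h import *
O=[np.pi,0,-.3635]
arm.grip(.085,40)
arm.reach([.619,-.137,.13],O);arm.hold(.2)
c,im=snap("wrist","pics/d2.png")
s=cv2.imread("pics/held_side.png"); cv2.imwrite("pics/mix.png",np.hstack([cv2.resize(im[120:480,120:520],(400,360)),s[180:540,200:500][:300,:]if 0 else cv2.resize(s[180:420,260:500],(360,360))]))
print(arm.get_obs()["clock"], w2p(c,[.619,-.137,.022]))
E
```

```text
12.8083 [318.14986249 223.76158631]
```

View pics/mix.png

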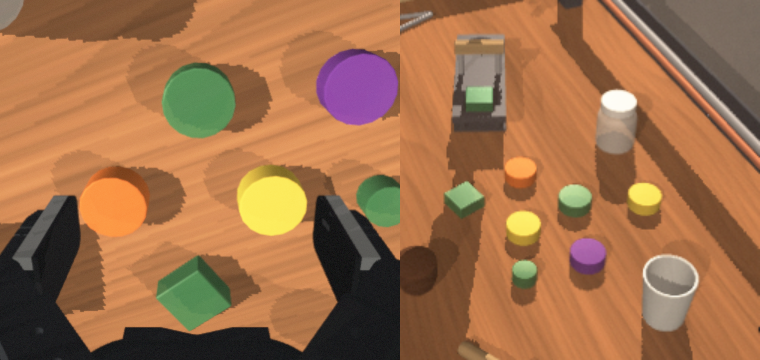

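The disc hasn't moved. The pads closed above it, so the tips sit higher than I assumed. I'll find the tip height with a guarded descent at 60 mm opening, then grip.

```bash
python3 - <<'E'
from h import *
arm.grip(.062,40)
p=np.array([.619,-.137,.012])
arm.move_straight(p,feed=.12); arm.hold(.1)
f0=arm.get_obs()["ft_force"]; z=.012
try:
    while z>-.022:
        z-=.002; arm.move_straight([p[0],p[1],z],feed=.04)
        f=arm.get_obs()["ft_force"]-f0
        if np.linalg.norm(f)>4: break
except arm.MotionError as e: print(e)
o=arm.get_obs();print(z,f,o["tcp_pos"],o["clock"])
E
```

```text
-0.022000000000000006 [ 0.98219232  0.49254266 -0.19064704] [ 0.61880425 -0.136951   -0.02219863] 18.65
```

```bash
python3 - <<'E'
from h import *
p=np.array([.619,-.137,-.014])
arm.move_straight(p,feed=.05)
arm.grip(.045,40)
o=arm.get_obs();print(o["opening"],o["grasp_force"],o["tcp_pos"],o["clock"])
if o["opening"]>.049:
    arm.move_straight([.619,-.137,.02],feed=.1)
    o=arm.get_obs();print(o["opening"],o["grasp_force"],o["clock"])
    c,im=snap("wrist","pics/g.png")
E
```

```text
0.049652248699154265 42.015165455813985 [ 0.61973296 -0.13729178 -0.01304968] 19.2167
0.04940500847554627 41.62081687536556 19.7083
```

View pics/g.png

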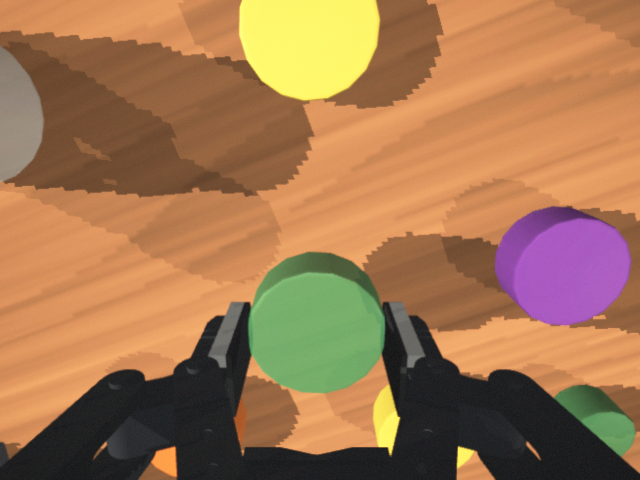

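Held at 42 N. I'll recompute the pocket relative to the disc from the two views taken at the same yaw and similar height, so any camera bias cancels, then place with a guarded descent.

```bash
python3 - <<'E'
from h import *
ch=dict(np.load("pics/held.npz"));cd=dict(np.load("pics/d2.npz"))
im=cv2.imread("pics/d2.png");b,g,r=[im[:,:,i].astype(int) for i in range(3)]
m=((g>1.25*r)&(g>1.2*b)).astype(np.uint8)
n,l,s,ce=cv2.connectedComponentsWithStats(m);k=l[222,319];print(s[k],ce[k])
for bz in(0,.005,.01):
    t=np.linspace(0,6.283,40)
    q=np.array([.619,-.137])
    for _ in range(4):
        P=np.array([w2p(cd,[q[0]+.026*np.cos(a),q[1]+.026*np.sin(a),z-bz]) for a in t for z in(0,.022)],np.float32)
        M=cv2.moments(cv2.convexHull(P));cen=np.array([M["m10"],M["m01"]])/M["m00"]
        q=q+p2w(cd,ce[k],.011)[:2]-p2w(cd,cen,.011)[:2]
    pk=p2w(ch,(316,229),.054-bz)[:2]
    print(bz,"disc",q,"pocket",pk,"tcp target",pk-q+[.619,-.137],"bb",cv2.boundingRect(P))
E
```

```text
[ 282  184   73   73 4190] [318.23198091 220.22315036]
0 disc [ 0.61889436 -0.13705581] pocket [0.60927532 0.25724524] tcp target [0.60938096 0.25730105] bb (280, 180, 76, 79)
0.005 disc [ 0.61753983 -0.13657353] pocket [0.60783173 0.25779667] tcp target [0.6092919 0.2573702] bb (281, 181, 75, 78)
0.01 disc [ 0.61618559 -0.13609133] pocket [0.60638815 0.25834809] tcp target [0.60920256 0.25743942] bb (282, 182, 73, 76)
```

```bash
python3 - <<'E'
from h import *
O=[np.pi,0,-.3635]; x,y=.6092,.2576
arm.move_straight([.619,-.137,.15],feed=.2)
arm.reach([x,y,.15],O)
arm.move_straight([x,y,.05],feed=.12); arm.hold(.1)
f0=arm.get_obs()["ft_force"]; z=.05
while z>.031:
    z-=.0025; arm.move_straight([x,y,z],feed=.04)
    o=arm.get_obs();f=o["ft_force"]-f0
    print(round(z,4),f.round(1))
    if f[2]>5 or np.linalg.norm(f)>8: break
print(o["opening"],o["grasp_force"],o["tcp_pos"],o["clock"])
snap("wrist","pics/p.png")
E
```

```text
0.0475 [-0.4 -1.2 -1.6]
0.045 [-0.6 -0.3 -0.5]
0.0425 [ 0.  -0.8 -1.5]
0.04 [ 0.8 -0.1 -0.2]
0.0375 [-0.1 -0.1 -0.6]
0.035 [ 0.3  0.1 -0.4]
0.0325 [-2.5 -1.7  6.6]
0.049417581593948566 42.242343985126354 [0.60964985 0.2577546  0.03393249] 24.8583
```

View pics/p.png

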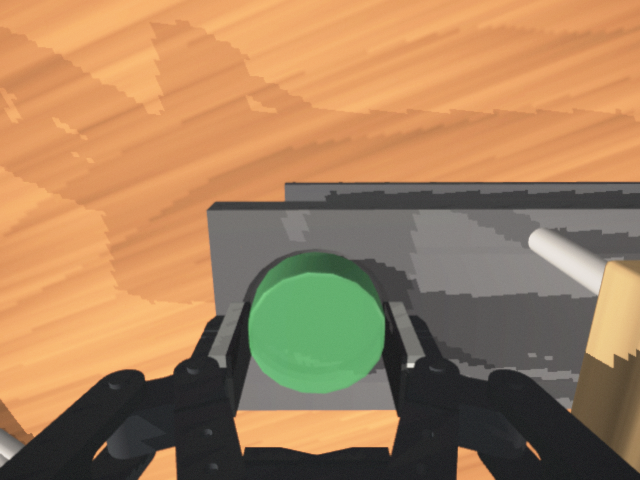

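Floor contact came at the expected depth (TCP z about 0.033) and the disc sits inside the rim. Now I release and check.

```bash
python3 - <<'E'
from h import *
x,y=.6092,.2576
arm.grip(.064); arm.hold(.3)
arm.move_straight([x,y,.17],feed=.15); 
# above handle
arm.reach([.579,.178,.17],[np.pi,0,-.3635]); arm.grip(.05); arm.hold(.2)
c,im=snap("wrist","pics/q.png")
print(arm.get_obs()["clock"],w2p(c,[.579,.178,.12]))
E
```

```text
27.5417 [317.19110132 253.18597819]
```

View pics/q.png

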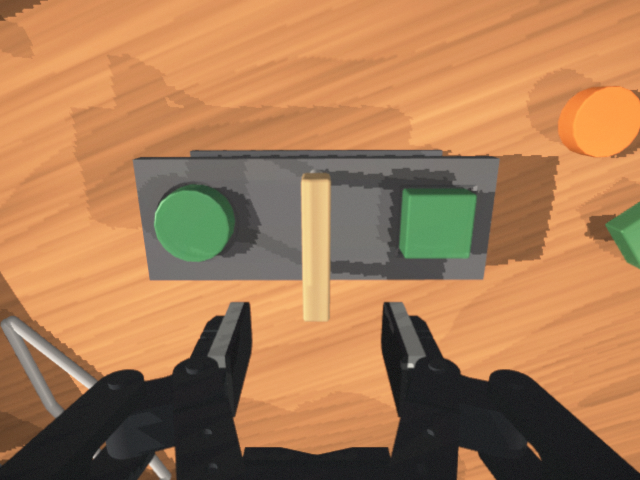

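The disc is seated in the pocket, and the handle (316,250) is centred between the fingers and aligned with them. Now grip it and lift.

```bash
python3 - <<'E'
from h import *
x,y=.579,.178
arm.move_straight([x,y,.11],feed=.15); arm.hold(.1)
f0=arm.get_obs()["ft_force"]; z=.11
for z in (.1,.088,.076):
    arm.move_straight([x,y,z],feed=.06); f=arm.get_obs()["ft_force"]-f0
    if np.linalg.norm(f)>8: print("contact",z,f);break
else:
    arm.grip(.005,90); o=arm.get_obs();print(o["opening"],o["grasp_force"],o["tcp_pos"],o["clock"])
    if .010<o["opening"]<.02:
        arm.move_straight([x,y,z+.01],feed=.03); arm.hold(.2)
        o=arm.get_obs();print(o["opening"],o["grasp_force"],(o["ft_force"]-f0).round(2),o["torque"].round(2))
        snap("side","pics/l1.png")
        arm.move_straight([x,y,z+.122],feed=.06); arm.hold(.8)
        o=arm.get_obs();print(o["tcp_pos"],o["opening"],o["grasp_force"],(o["ft_force"]-f0).round(2),o["clock"])
        _,a=snap("side","pics/l2.png");_,b=snap("wrist","pics/l3.png")
        cv2.imwrite("pics/fin.png",np.hstack([cv2.resize(a[120:360,200:440],(400,400)),cv2.resize(b[80:480,120:520],(400,400))]))
E
```

```text
0.014194166451793052 89.35278654098511 [0.57953883 0.17835604 0.07665414] 29.6167
0.013712417152026644 87.98405528068542 [-0.67  0.96 -9.59] [-0.05  0.02 -0.01]
[0.57899264 0.17800136 0.19801634] 0.013925208778429858 87.98508524894714 [-0.42 -0.2  -8.61] 33.1667
```

View pics/fin.png

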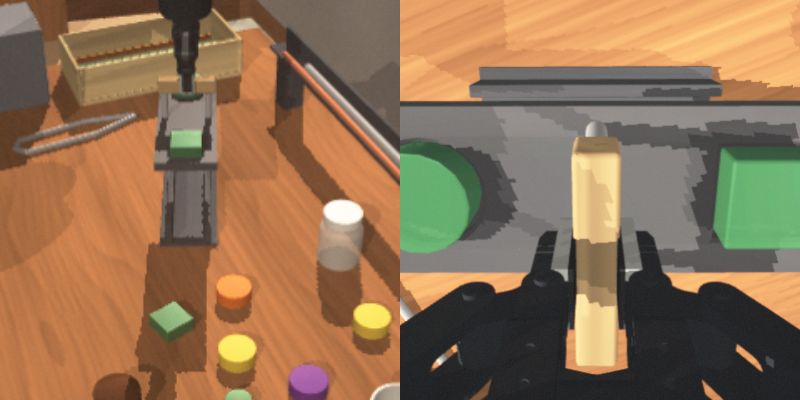

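The carrier is up about 12 cm, level, with both blanks in their pockets. Handing in.

```bash
python3 -c "
from workcell import arm
arm.hold(.3); print(arm.job_done())"
```

```text
the job is handed in; nothing more can be done
None
```

The large disc is in the round pocket, and the carrier is held level by its handle about 12 cm above the cradle with both blanks in their pockets; the job was handed in at about 33.5 s, but no verdict came back.

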